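Chilling ball into the lidded ice bucket

TASK

Put the steel chilling ball that sits on the coaster into the glass-lined ice bucket: raise the bucket's hinged lid first if it does not yet stand open far enough, and lower the ball right down to the bottom before letting go, gently, never dropping it or knocking it against the bucket. Then shut the lid completely without slamming it, and do not disturb the tumblers or the rum bottle.

Things in the scene. Friction and masses are not known exactly. Their poses are not given: they have to be found in the camera images.
- bucket: Chrome ice bucket, fixed. Outer diameter 200 mm at the rim, 176 mm at the foot, 130 mm high; inner diameter 180 mm at the rim, about 160 mm at the floor, which is 24 mm above the sideboard. Small loop handles stick out 16 mm on its +y and -y sides. Origin: centre of underside, z up; its -x side (front, with the lid handle) faces roughly to the robot's right, its +x side carries the lid hinge.
- bucket_floor (a point): Centre of the bucket's inner floor, 24 mm above the bucket's underside, 106 mm below the rim.
- lid (a joint): Angle of the flat round steel lid (200 mm across, 7 mm thick, low dome on top): 0 is shut, grows as the front edge rises; 0.90 rad is the stop (fully open), where it still leans over the bucket from the far side, so the way in is slanting, from the front. The hinge is stiff: the lid stays where it is left (about 4 N at the handle moves it). Starts anywhere from shut to fully open.
- lid_handle (a point): Middle of the lid handle, a wooden crossbar 28 mm long and 18 mm thick, parallel to the hinge (along its y axis), with flat ends to pinch, 32 mm in front of the lid's front edge on a stem 10 mm wide. 232 mm from the hinge axis and 6 mm above the lid's underside; 136 mm above the sideboard when shut, about 315 mm when fully open.
- lid_hinge (a point): Middle of the lid's hinge axis, on the bucket's far rim: 100 mm along the bucket's +x from its centre, 130 mm above its underside. The axis is the bucket's y axis.
- coaster: Dark silicone coaster, round, 96 mm across, fixed to the sideboard; floor 3 mm thick, with a raised rim 7 mm high around a central recess 38 mm across in which the ball sits. Origin: centre of the underside.
- ball_center (a point): Centre of the polished steel chilling ball, 60 mm in diameter, about 180 g; at the start about 33 mm above the sideboard, in the coaster's recess, up to 4 mm off its centre.
- tumbler_a: Squat glass tumbler, 84 mm across, 85 mm high, standing loose. Bystander. Origin: centre of the underside.
- tumbler_b: A second tumbler like tumbler_a. Bystander.
- rum_bottle: Empty clear rum bottle, 76 mm across, 250 mm high, standing loose at the back. Bystander. Origin: centre of the underside.
Things that resemble listed ones, but are neither listed nor needed, are in the scene too. Leave any turquoise look-alike of the part that bears ball_center alone.

How it is judged:
By the outcome, as a careful person would: the job done as asked, in the order asked, and still so for the second after the job is handed in, with the robot touching nothing.
It also fails if it takes over 67 s, if anything falls off the work surface, if the arm or the gripper's body presses on something with over 40 N, if the wrist force passes 120 N, or if a joint passes its speed limit or range.

ROBOT

A 6-joint arm with a two-finger parallel gripper is mounted at the origin on the work surface. World frame = base frame: x ahead of the robot, y to its left, z up, the work surface at z = 0. Lengths are in mm, angles in rad, forces in N, time in s.
With the tool pointing down it reaches from about 325 to 775 mm from the base axis. Payload 9.3 kg.
Tool frame: the origin (TCP) lies midway between the tips of the shut fingers; the grasp point (between the pads) lies bot.pinch_z behind it (bot.pinch_z is the distance from the TCP to the grasp point, in mm); z points along the fingers, y is the line along which they close (so a half turn about z gives the same grasp; the last joint's range is limited). The gripper opens to 85 mm and grips with 20 to 120 N. Pads are 22 mm wide; open, the fingers measure 114 mm over their backs; the gripper's body (76 mm by 85 mm) begins 54 mm behind the grasp point. The pads swing forward as they close: fully open they stand 13 mm farther back than shut.
Start: joints at [-1.366, 0.259, 0.021, 1.334, 0, 1.418], TCP at [192.611, -515.168, 231.279] pointing down, gripper open.
Joint ranges: [-3.04, 3.04], [-0.91, 1.82], [-1.04, 1.36], [-1.92, 1.95], [-1.52, 1.45], [-3.14, 3.14]. Speed limits (rad/s): [2.22, 2.22, 2.79, 3.14, 3.14, 3.14].

INTERFACE

Orientations are given as a unit quaternion [x, y, z, w].
In Python, from station import bot gives the robot as it stands. The module is installed in compiled form; this text tells all that it offers.
- The arm moves only by the tool step_arm, never from a script. Its argument "commands" is a list of rows, each a list of 2 entries, a list of its own where there are three numbers: the shift along the world's x, y, z in m, then the turn, a rotation vector about the world's x, y, z in degrees. A call has 1 to 10 rows; each row shifts and turns the commanded pose from where the row before left it; what a row does not reach is not made up. A row lasts 1/12 s, in which the tool goes at most 41.7 mm and 7.16 degrees, less where a joint would pass 70% of its speed; a pose out of reach is approached as far as the arm can. A call with a gripper value outside its range is refused whole. "gripper" is the opening, from 0 (shut) to 1 (fully open), set as the call begins (left out, the last holds). The fingers move at their own pace and stop on an object; "force" is the grip in N (left out, the last holds). Time passes only in rows, so rows that do not move let the fingers close. It gives the time, the measured TCP pose, the force, the opening and the grip force at its end, in the units of the state.
- bot.read_state(): the state, without advancing time (a new reading comes with each control period).
- bot.snapshot(name): name is "side" or "top"; returns a dict with "pixels" (384x512x3 uint8, blue, green, red), "camera_matrix" (3x3 intrinsics, pixels), "dist" ([k1, k2, p1, p2, k3] as OpenCV has them; the pictures are not rectified), "xyz" and "attitude" of the camera in the world. Camera axes: x right, y up, looking along -z (the intrinsics and any distortion apply to the point x, -y, -z); pixel columns grow to the right and rows downward; lengths in mm; the calibration is good to about 2 mm. A picture is of the moment at which its call begins. There is no depth.
- bot.job_done(): hands the job in; it is judged then, once.
The state is a dict: "time_s": time; "joints": joint angles; "joint_vel": joint speeds; "joint_efforts": joint torques, N m; "ee_pos": TCP position; "eef_rot": TCP orientation; "wrist_force": force on the tool from outside, world axes, zero at the start; "wrist_torque": the same for the moment, N m; "gripper_width": opening from 0.0 (shut) to 1.0 (fully open); "finger_force": force on a finger pad.
Only numpy, scipy, OpenCV 4.12 (cv2) and the standard library are available. Lean on these libraries where they do the work, as an engineer would, in place of code of your own. Each camera call takes 0.05 s, during which the arm holds its last target. There are 200 camera calls.

## Working session

There is one attempt and no reset: what is moved stays moved. The work goes in short steps, Python scripts to look and compute and a tool call to move; the robot and the scene stay as the last step left them, time stands still between calls to the robot, and variables do not carry over. Pictures are saved under pics/ and viewed, at most 13 in all, crops included, and the job is handed in when it is done.

Besides the shell and the picture viewer there is one more tool, called as name(argument=value, ...) on one line, values as JSON. step_arm: Moves the arm, as the interface text tells. Its arguments: {"type":"object","properties":{"commands":{"type":"array","items":{"type":"array"}},"gripper":{"type":"number"},"force":{"type":"number"}},"required":["commands"]}

```bash
mkdir -p pics; cat > h.py <<'E'
import numpy as np, cv2
from scipy.spatial.transform import Rotation as R
from station import bot
import pickle
def snap(n,f):
    s=bot.snapshot(n); cv2.imwrite(f'pics/{f}.png',s['pixels']); pickle.dump(s,open(f'pics/{f}.pkl','wb')); return s
def load(f): return pickle.load(open(f'pics/{f}.pkl','rb'))
def rot(s):
    a=np.array(s['attitude'],float); return R.from_matrix(a) if a.shape==(3,3) else R.from_quat(a)
def ray(s,uv):
    p=cv2.undistortPoints(np.array([[uv]],float),np.array(s['camera_matrix']),np.array(s['dist']))[0,0]
    d=rot(s).apply([p[0],-p[1],-1]); return np.array(s['xyz'],float),d/np.linalg.norm(d)
def onz(s,uv,z):
    o,d=ray(s,uv); return o+d*(z-o[2])/d[2]
def proj(s,P):
    c=rot(s).inv().apply(np.atleast_2d(P)-np.array(s['xyz'])); c=c*[1,-1,-1]
    return cv2.projectPoints(c,np.zeros(3),np.zeros(3),np.array(s['camera_matrix']),np.array(s['dist']))[0][:,0]
def tri(a,ua,b,ub):
    o1,d1=ray(a,ua);o2,d2=ray(b,ub)
    t=np.linalg.lstsq(np.c_[d1,-d2],o2-o1,rcond=None)[0]
    p,q=o1+t[0]*d1,o2+t[1]*d2; return (p+q)/2,np.linalg.norm(p-q)
E
python3 - <<'E'
from h import *
a=snap('side','s0');b=snap('top','t0')
for s in(a,b): print(s['xyz'],s['attitude'],s['camera_matrix'],s['dist'])
print(bot.read_state(),bot.pinch_z)
cv2.imwrite('pics/both.png',cv2.resize(np.hstack([a['pixels'],b['pixels']]),(800,300)))
E
```

```text
[ 32.4436367  537.07704406 807.9564045 ] [-0.16474728  0.3787157   0.83964246 -0.35275103] [[422.7236462    0.         252.05238115]
 [  0.         422.7236462  195.1257942 ]
 [  0.           0.           1.        ]] [-0.119142  0.        0.        0.        0.      ]
[ 411.84690621   -2.96067722 1368.1100823 ] [ 0.04525514 -0.06016746 -0.6981401   0.71199175] [[453.07975898   0.         255.81489112]
 [  0.         453.07975898 192.85029367]
 [  0.           0.           1.        ]] [-0.17727668  0.          0.          0.          0.        ]
{'time_s': 0.1, 'joints': array([-1.36560517e+00,  2.59117268e-01,  2.08420313e-02,  1.33365023e+00,
       -2.53554405e-05,  1.41820829e+00]), 'joint_vel': array([ 0.00117396, -0.00108596,  0.00244152, -0.00212257,  0.00054723,
       -0.00107065]), 'joint_efforts': array([ 5.48892160e-03, -5.56691515e+01,  3.45071983e+01,  1.15817270e-02,
       -1.18234302e-04,  7.32000871e-06]), 'ee_pos': array([ 192.55389481, -514.94361716,  230.73844394]), 'eef_rot': array([ 9.84041723e-01,  1.77936981e-01, -2.75207059e-05, -5.64041862e-04]), 'wrist_force': array([-0.89079773,  0.36677755,  0.52752636]), 'wrist_torque': array([ 0.0448078 , -0.0345866 , -0.01915035]), 'finger_force': 0.0, 'gripper_width': 1.0009352116544818} 18.700000000000003
```

View pics/s0.png

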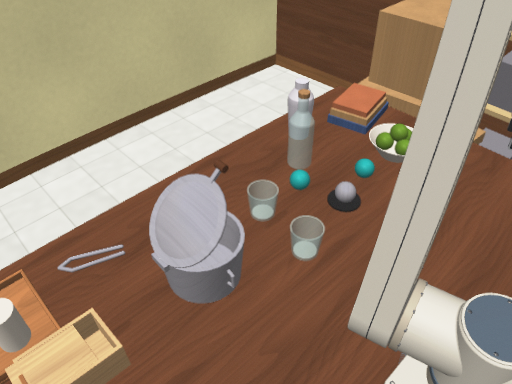

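View pics/t0.png

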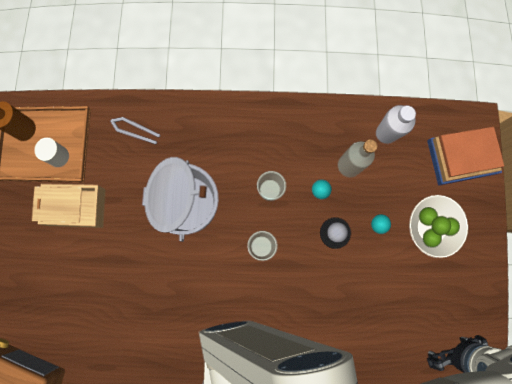

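The side view shows the steel ball on its dark coaster at (345,190), with turquoise look-alikes at (300,179) and (364,168). The bucket is at (203,262), its lid partly open with the handle at (222,169), and the tumblers are at (263,200) and (306,238). In the top view the ball is at (337,232), the handle at (202,192) and the bottle at (355,160). The grey ball on the coaster is the one meant, because the turquoise balls have no coaster. I'll confirm in enlarged crops.

```bash
python3 - <<'E'
from h import *
a,b=load('s0'),load('t0')
c=lambda s,x,y,w,h,k:cv2.resize(s['pixels'][y:y+h,x:x+w],None,fx=k,fy=k,interpolation=cv2.INTER_CUBIC)
t=np.hstack([c(b,130,150,100,100,4),c(b,300,190,100,100,4)])
u=np.hstack([c(a,145,155,100,75,4),c(a,290,150,100,75,4)])
cv2.imwrite('pics/crop.png',np.vstack([t[:300],u]))
cv2.imwrite('pics/crop.png',np.vstack([t,u])[:600])
u2=c(a,140,150,110,150,4); cv2.imwrite('pics/crop2.png',u2)
E
```

```text
(no output)
```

View pics/crop.png

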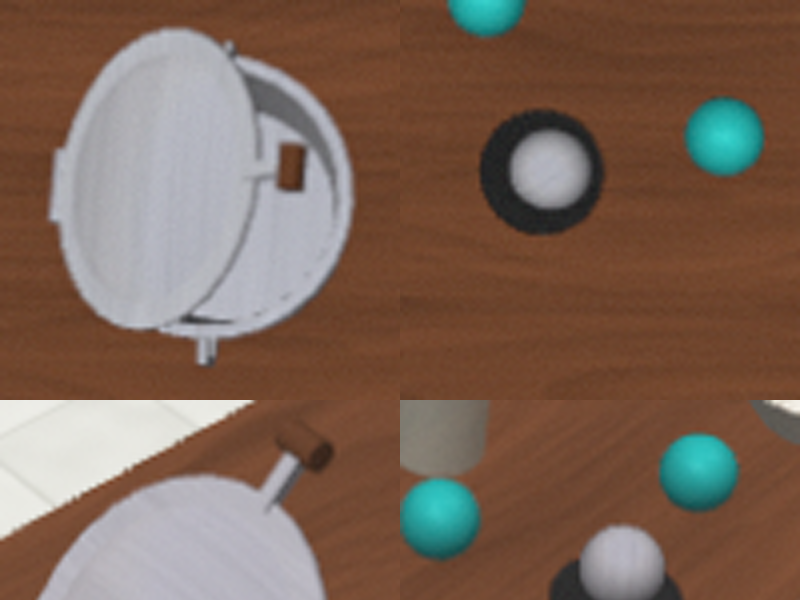

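View pics/crop2.png

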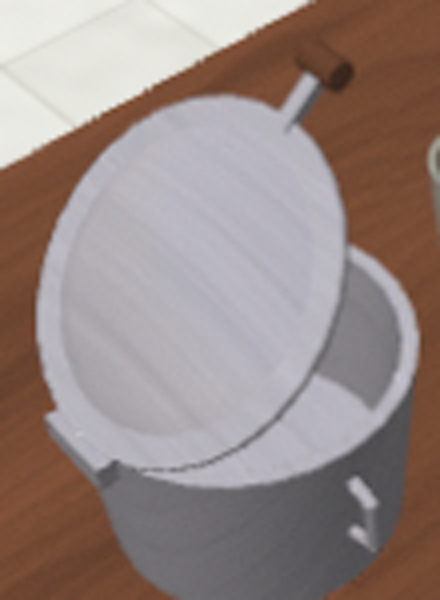

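```bash
python3 - <<'E'
from h import *
from scipy.optimize import least_squares
a,b=load('s0'),load('t0')
print('ball tri',tri(a,(345.5,191.7),b,(337.5,232.2)), 'top@33',onz(b,(337.5,232.2),33),'coaster',onz(b,(300+142/4,190+172/4),5))
h=tri(a,(221,166.3),b,(202.7,191.7));print('handle',h)
T=[(130+u/4,150+v/4) for u,v in[(352,200),(345,245),(328,282),(300,312),(265,330),(235,338),(300,85),(330,125),(270,64)]]
P=np.array([onz(b,p,130)[:2] for p in T])
S=[(140+u/4,150+v/4) for u,v in[(417,345),(408,385),(385,420),(350,450),(300,475),(250,487),(385,270)]]
Q=np.array([onz(a,p,130)[:2] for p in S])
for X in(P,Q):
    r=least_squares(lambda c:np.hypot(*(X-c[:2]).T)-100,X.mean(0));print('bucket',r.x,r.fun.round(1))
    c=r.x; d=c-h[0][:2]; print('yaw',np.arctan2(d[1],d[0]),'hyp',np.hypot(*d))
print('loops',onz(b,(130+206/4,150+362/4),100),onz(b,(130+230/4,150+45/4),100))
print('hinge top',onz(b,(130+55/4,150+152/4),130),onz(b,(130+51/4,150+220/4),130))
for n,p in dict(ta=(271,186),tb=(262.5,245.5)).items(): print(n,onz(b,p,85))
print('bottle',onz(a,(300,160),10), 'tumblers side base',onz(a,(263,212),5),onz(a,(305,250),5))
E
```

```text
ball tri (array([ 499.83315235, -275.51174275,   28.77984201]), np.float64(0.3298610248318688)) top@33 [ 499.69387043 -274.56306239   33.        ] coaster [ 499.01968098 -274.08234484    5.        ]
handle (array([575.69107799, 104.62359138, 281.94721942]), np.float64(0.6141614010686081))
bucket [575.84992121 175.38082775] [-1.   0.   1.5  1.7 -0.1 -1.1  0.3 -2.6  2.3]
yaw 1.5685514263404856 hyp 70.7574146571711
bucket [575.98224213 181.26018426] [ 0.1  0.2  0.  -0.2 -0.   0.  -0.1]
yaw 1.5669970616220261 hyp 76.63714597893978
loops [463.68142034 177.27110466 100.        ] [690.15645583 169.33380059 100.        ]
hinge top [605.26495754 284.74749048 130.        ] [557.57934278 284.9822488  130.        ]
ta [625.88474828 -71.63998994  85.        ]
tb [455.17784364 -49.92955558  85.        ]
bottle [ 705.1793382  -317.86906421   10.        ] tumblers side base [623.31430712 -68.54564246   5.        ] [451.12250344 -44.85914971   5.        ]
```

Measured positions, all consistent with the given sizes:
- **Ball:** about (499.8, -275). The crop confirms it is the grey one on the coaster.
- **Lid handle:** (575.7, 104.6, 282), so the lid is at about 0.69 rad. I'll open it to about 0.9.
- **Bucket centre:** about (578, 180), with the hinge at y ≈ 280.

Next I'll move above the handle with the fingers closing along x.

step_arm(commands=[[[0.019,0.031,0.012],[0,0,6.95]],[[0.019,0.031,0.012],[0,0,6.95]],[[0.019,0.031,0.012],[0,0,6.95]],[[0.019,0.031,0.012],[0,0,6.95]],[[0.019,0.031,0.012],[0,0,6.95]],[[0.019,0.031,0.012],[0,0,6.95]],[[0.019,0.031,0.012],[0,0,6.95]],[[0.019,0.031,0.012],[0,0,6.95]],[[0.019,0.031,0.012],[0,0,6.95]],[[0.019,0.031,0.012],[0,0,6.95]]])

```text
time_s: 0.93
ee_pos: [383.0, -203.4, 351.8]
eef_rot: [0.705, 0.709, 0.0, -0.0]
wrist_force: [0.3, -0.7, 0.3]
gripper_width: 0.998
finger_force: 0.0
```

step_arm(commands=[[[0.019,0.031,0],[0,0,0]],[[0.019,0.031,0],[0,0,0]],[[0.019,0.031,0],[0,0,0]],[[0.019,0.031,0],[0,0,0]],[[0.019,0.031,0],[0,0,0]],[[0.019,0.031,0],[0,0,0]],[[0.019,0.031,0],[0,0,0]],[[0.019,0.031,0],[0,0,0]],[[0.019,0.031,0],[0,0,0]],[[0,0,0],[0,0,0]]], gripper=0.6)

```text
time_s: 1.77
ee_pos: [555.7, 78.3, 349.5]
eef_rot: [0.706, 0.708, -0.0, -0.001]
wrist_force: [1.5, -0.1, 1.1]
gripper_width: 0.602
finger_force: 0.0
```

step_arm(commands=[[[0.01,0.013,0],[0,0,0]],[[0.01,0.013,0],[0,0,0]],[[0,0,-0.015],[0,0,0]],[[0,0,-0.015],[0,0,0]],[[0,0,-0.015],[0,0,0]],[[0,0,-0.015],[0,0,0]],[[0,0,-0.015],[0,0,0]],[[0,0,-0.013],[0,0,0]],[[0,0,0],[0,0,0]],[[0,0,0],[0,0,0]]])

```text
time_s: 2.6
ee_pos: [573.2, 99.6, 262.9]
eef_rot: [0.707, 0.707, -0.001, -0.001]
wrist_force: [0.4, -0.6, 0.4]
gripper_width: 0.6
finger_force: 0.0
```

```bash
python3 - <<'E'
from h import *
a=snap('side','s1');b=snap('top','t1')
c=lambda s,x,y,w,h,k:cv2.resize(s['pixels'][y:y+h,x:x+w],None,fx=k,fy=k,interpolation=cv2.INTER_CUBIC)
cv2.imwrite('pics/c1.png',np.hstack([c(a,165,115,100,100,4),c(b,150,140,100,100,4)]))
E
```

```text
(no output)
```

View pics/c1.png

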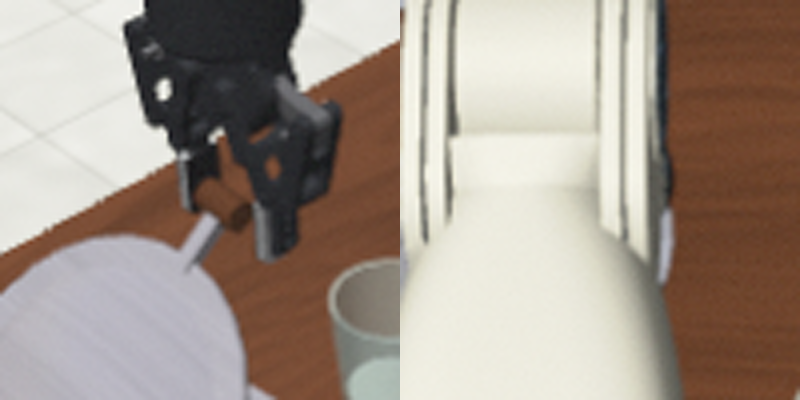

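The wooden bar (left half, ~(222,203)) lies between the two pads. I'll shift a few millimetres and close gently.

step_arm(commands=[[[0.002,0.004,0],[0,0,0]],[[0,0,0],[0,0,0]]])

```text
time_s: 2.87
ee_pos: [576.1, 104.3, 264.1]
eef_rot: [0.707, 0.707, 0.001, 0.0]
wrist_force: [-0.0, 0.6, 0.1]
gripper_width: 0.596
finger_force: 0.0
```

step_arm(commands=[[[0,0,0],[0,0,0]],[[0,0,0],[0,0,0]],[[0,0,0],[0,0,0]],[[0,0,0],[0,0,0]],[[0,0,0],[0,0,0]],[[0,0,0],[0,0,0]]], gripper=0.0, force=30)

```text
time_s: 3.37
ee_pos: [575.2, 103.7, 263.4]
eef_rot: [0.707, 0.707, -0.0, -0.0]
wrist_force: [-4.9, -2.6, 3.2]
gripper_width: 0.322
finger_force: 29.8
```

step_arm(commands=[[[0,0.003,0.0036],[0,0,0]],[[0,0.003,0.0036],[0,0,0]],[[0,0.003,0.0036],[0,0,0]],[[0,0.003,0.0035],[0,0,0]],[[0,0.0033,0.0033],[0,0,0]],[[0,0.0033,0.0033],[0,0,0]],[[0,0.0033,0.0031],[0,0,0]],[[0,0.0035,0.003],[0,0,0]],[[0,0.0036,0.003],[0,0,0]],[[0,0,0],[0,0,0]]])

```text
time_s: 4.2
ee_pos: [576.4, 134.2, 293.5]
eef_rot: [0.707, 0.707, 0.001, -0.0]
wrist_force: [3.8, 6.3, -6.8]
gripper_width: 0.322
finger_force: 31.2
```

step_arm(commands=[[[0,0.002,0.0017],[0,0,0]],[[0,0.002,0.0016],[0,0,0]],[[0,0,0],[0,0,0]]])

```text
time_s: 4.45
ee_pos: [576.4, 136.4, 295.5]
eef_rot: [0.707, 0.707, -0.001, 0.001]
wrist_force: [4.6, -2.7, -15.4]
gripper_width: 0.32
finger_force: 32.8
```

step_arm(commands=[[[0,0,0],[0,0,0]],[[0,0,0],[0,0,0]],[[0,0,0],[0,0,0]]], gripper=0.6)

```text
time_s: 4.7
ee_pos: [575.8, 137.0, 297.7]
eef_rot: [0.707, 0.707, 0.001, 0.001]
wrist_force: [-0.8, 0.1, -0.1]
gripper_width: 0.603
finger_force: 0.0
```

step_arm(commands=[[[0,0,0.015],[0,0,0]],[[0,0,0.02],[0,0,0]],[[0,-0.01,0.02],[0,0,0]],[[0,-0.03,0.01],[0,0,0]],[[-0.006,-0.038,0],[0,0,0]],[[-0.006,-0.038,0],[0,0,0]],[[-0.006,-0.038,0],[0,0,0]],[[-0.008,-0.038,0],[0,0,0]],[[-0.008,-0.038,0],[0,0,0]],[[-0.008,-0.038,0],[0,0,0]]], gripper=1.0)

```text
time_s: 5.53
ee_pos: [532.9, -132.7, 362.7]
eef_rot: [0.707, 0.707, 0.0, 0.001]
wrist_force: [0.4, -0.5, -0.2]
gripper_width: 0.998
finger_force: 0.0
```

step_arm(commands=[[[-0.008,-0.036,-0.01],[0,0,0]],[[-0.008,-0.036,-0.01],[0,0,0]],[[-0.008,-0.035,-0.01],[0,0,0]],[[-0.008,-0.035,-0.01],[0,0,0]],[[0,0,-0.04],[0,0,0]],[[0,0,-0.04],[0,0,0]],[[0,0,-0.04],[0,0,0]],[[0,0,-0.04],[0,0,0]],[[0,0,-0.03],[0,0,0]],[[0,0,0],[0,0,0]]])

```text
time_s: 6.37
ee_pos: [499.3, -271.5, 126.7]
eef_rot: [0.707, 0.707, -0.001, -0.004]
wrist_force: [-0.1, 0.3, -0.3]
gripper_width: 0.999
finger_force: 0.0
```

```bash
python3 - <<'E'
from h import *
a=snap('side','s2');b=snap('top','t2');print(bot.read_state()['ee_pos'])
c=lambda s,x,y,w,h,k:cv2.resize(s['pixels'][y:y+h,x:x+w],None,fx=k,fy=k,interpolation=cv2.INTER_CUBIC)
cv2.imwrite('pics/c2.png',np.vstack([np.hstack([c(a,130,120,130,75,3),c(b,130,150,130,75,3)]),np.hstack([c(a,280,80,130,125,3),c(b,280,150,130,125,3)])]))
# model projections to compare
for th in(.8,.85,.9):
    h=[576,280-232*np.cos(th)+6*np.sin(th),130+232*np.sin(th)+6*np.cos(th)]
    print(th,h,proj(a,h),proj(b,h))
E
```

```text
[ 501.74552765 -273.22179564  132.55522096]
0.8 [576, np.float64(122.66817997685476), np.float64(300.6068533447723)] [[213.72098422 162.70750731]] [[194.35205687 190.13655682]]
0.85 [576, np.float64(131.3915925855259), np.float64(308.2569528678578)] [[210.09655297 161.48388388]] [[190.32851695 189.56122728]]
0.9 [576, np.float64(140.48644881897079), np.float64(315.46150284320015)] [[206.26244468 160.49647107]] [[186.11974504 189.0045678 ]]
```

View pics/c2.png

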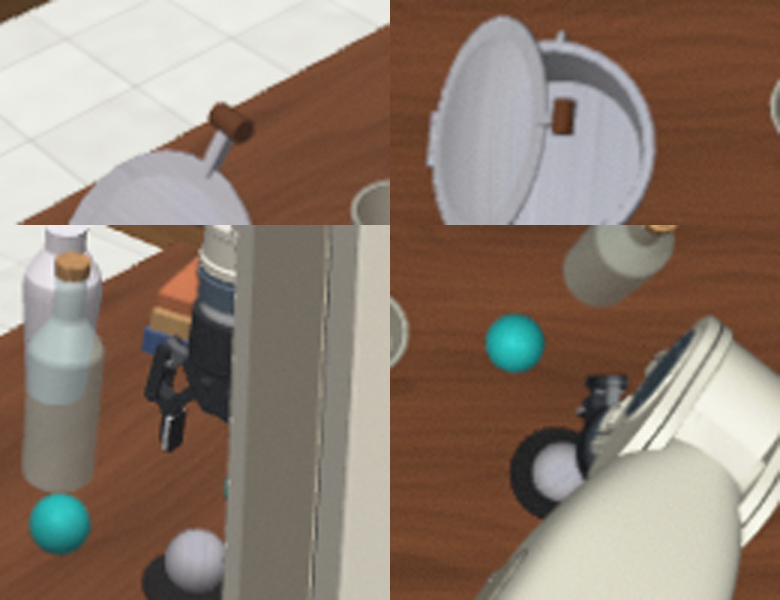

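The handle is now at side px (207,161) and top px (187.7,189), so the lid is at about 0.885 rad, nearly fully open. The ball sits untouched on the coaster below the gripper. I'll descend and grip it.

step_arm(commands=[[[-0.001,-0.001,-0.02],[0,0,0]],[[-0.001,-0.001,-0.02],[0,0,0]],[[0,0,-0.02],[0,0,0]],[[0,0,-0.018],[0,0,0]],[[0,0,-0.015],[0,0,0]],[[0,0,-0.012],[0,0,0]],[[0,0,-0.01],[0,0,0]],[[0,0,-0.007],[0,0,0]],[[0,0,0],[0,0,0]],[[0,0,0],[0,0,0]]])

```text
time_s: 7.3
ee_pos: [500.2, -275.6, 10.6]
eef_rot: [0.707, 0.707, 0.0, 0.001]
wrist_force: [0.7, 1.1, -0.2]
gripper_width: 1.001
finger_force: 0.0
```

step_arm(commands=[[[0,0,0],[0,0,0]],[[0,0,0],[0,0,0]],[[0,0,0],[0,0,0]],[[0,0,0],[0,0,0]],[[0,0,0],[0,0,0]],[[0,0,0],[0,0,0]]], gripper=0.0, force=40)

```text
time_s: 7.8
ee_pos: [500.1, -275.6, 10.7]
eef_rot: [0.707, 0.707, 0.0, 0.001]
wrist_force: [-0.8, 1.4, 6.3]
gripper_width: 0.684
finger_force: 41.3
```

step_arm(commands=[[[0,0,0.003],[0,0,0]],[[0,0,0.006],[0,0,0]],[[0,0,0.01],[0,0,0]],[[0,0,0.015],[0,0,0]],[[0,0,0.02],[0,0,0]],[[0,0,0.025],[0,0,0]],[[0,0,0.025],[0,0,0]],[[0,0,0.03],[0,0,0]],[[0,0,0.03],[0,0,0]],[[0,0,0.03],[0,0,0]]])

```text
time_s: 8.63
ee_pos: [499.2, -274.8, 206.0]
eef_rot: [0.707, 0.707, 0.0, 0.0]
wrist_force: [0.7, -1.0, -2.6]
gripper_width: 0.685
finger_force: 43.3
```

```bash
python3 - <<'E'
from h import *
a=snap('side','s3');b=snap('top','t3');st=bot.read_state();print(st['ee_pos'],st['wrist_force'],st['gripper_width'])
c=lambda s,x,y,w,h,k:cv2.resize(s['pixels'][y:y+h,x:x+w],None,fx=k,fy=k,interpolation=cv2.INTER_CUBIC)
cv2.imwrite('pics/c3.png',c(a,270,60,180,150,4))
for d in(18.7,23,28): print(d,proj(a,st['ee_pos']+[0,0,d]))
print(np.array(a['camera_matrix'])[0,0]*30/np.linalg.norm(st['ee_pos']-a['xyz']))
E
```

```text
[ 501.02194953 -276.17169006  209.47164645] [ 1.06920954 -0.14796022 -1.6966041 ] 0.682813428026769
18.7 [[355.61064402 131.70741591]]
23 [[355.85501782 130.26713329]]
28 [[356.14032199 128.58350471]]
11.392540004226772
```

View pics/c3.png

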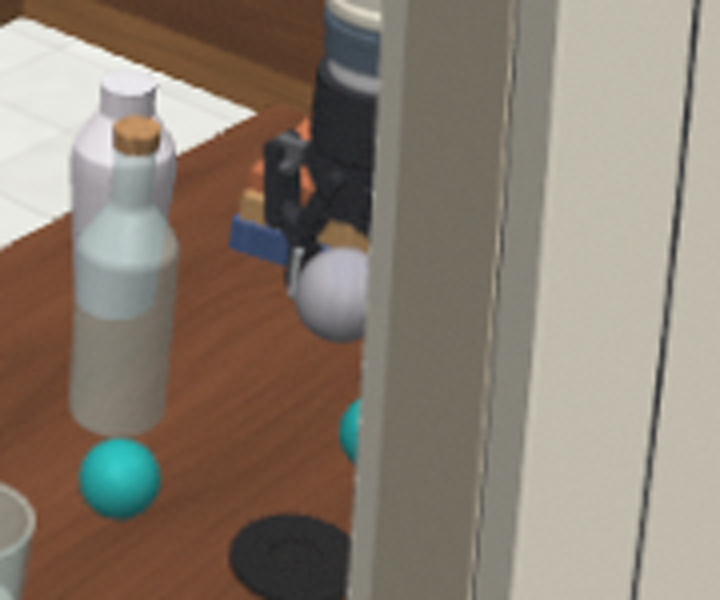

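The ball is held between the pads at about side px (356,133), and the coaster is empty. Next I'll carry it to the slanted entry line, with the tool tilted 28° and its top leaning towards −y.

step_arm(commands=[[[0.0075,0.015,0.015],[2.8,0,0]],[[0.0075,0.03,0.013],[2.8,0,0]],[[0.0075,0.037,0.012],[2.8,0,0]],[[0.0075,0.038,0.01],[2.8,0,0]],[[0.0075,0.038,0.01],[2.8,0,0]],[[0.0075,0.038,0.01],[2.8,0,0]],[[0.0075,0.038,0.009],[2.8,0,0]],[[0.0075,0.037,0.009],[2.8,0,0]],[[0.0075,0.03,0.007],[2.8,0,0]],[[0.0075,0.018,0.002],[2.8,0,0]]])

```text
time_s: 9.57
ee_pos: [574.4, 47.0, 302.1]
eef_rot: [0.685, 0.687, 0.172, -0.172]
wrist_force: [-0.0, -0.5, -1.9]
gripper_width: 0.682
finger_force: 43.8
```

step_arm(commands=[[[0,0.012,0],[0,0,0]],[[0,0.005,0],[0,0,0]],[[0,0,0],[0,0,0]],[[0,0,0],[0,0,0]]])

```text
time_s: 9.9
ee_pos: [574.2, 60.5, 300.5]
eef_rot: [0.686, 0.686, 0.171, -0.171]
wrist_force: [-0.9, 0.2, -3.0]
gripper_width: 0.68
finger_force: 43.8
```

```bash
python3 - <<'E'
from h import *
b=snap('top','t4');a=snap('side','s4');st=bot.read_state();print(st['ee_pos'],R.from_quat(st['eef_rot']).as_matrix().round(3),st['wrist_force'],st['joints'])
c=lambda s,x,y,w,h,k:cv2.resize(s['pixels'][y:y+h,x:x+w],None,fx=k,fy=k,interpolation=cv2.INTER_CUBIC)
cv2.imwrite('pics/c4.png',np.hstack([c(a,130,50,200,256,2),c(b,130,50,200,256,2)]))
E
```

```text
[574.38973775  60.07830808 300.64753515] [[ 0.     1.     0.   ]
 [ 0.883 -0.001  0.469]
 [ 0.469  0.    -0.883]] [ 0.18275542  0.45531067 -2.78674947] [-0.27978411  0.32985378  0.20865853  1.59457845  0.46731196  1.25700394]
```

View pics/c4.png

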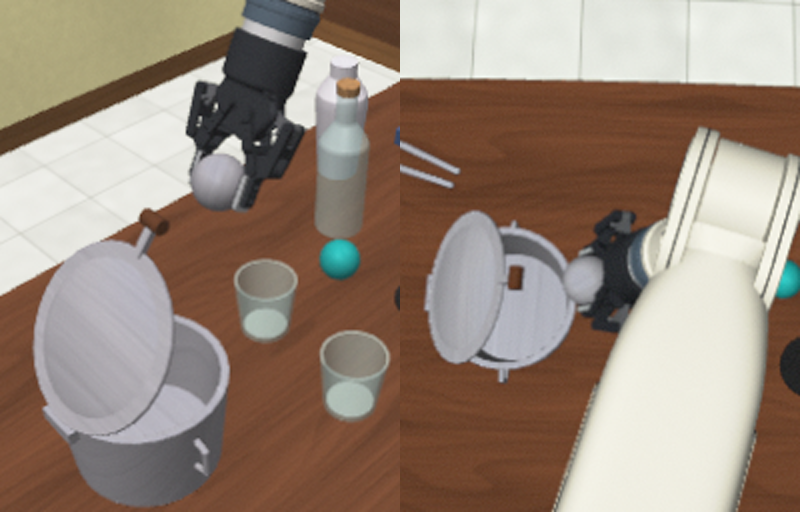

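The ball is held in front of the open bucket: side px (239.5,140.5), top px (222.5,190.5). I'll measure its offset from the TCP.

```bash
python3 - <<'E'
from h import *
a,b=load('s4'),load('t4');p,e=tri(a,(239.5,140.5),b,(222.5,190.5));t=np.array([574.4,60.1,300.6]);ax=np.array([0,.469,-.883])
print(p,e,(p-t)@ax,(p-t)-((p-t)@ax)*ax)
E
```

```text
[573.08241244  54.15015955 322.69290203] 0.16647459007176302 -22.29850766676126 [-1.31758756  4.50815965  2.40331976]
```

step_arm(commands=[[[0,0.0047,-0.0088],[0,0,0]],[[0,0.0094,-0.0177],[0,0,0]],[[0,0.0094,-0.0177],[0,0,0]],[[0,0.0094,-0.0177],[0,0,0]],[[0,0.0094,-0.0177],[0,0,0]],[[0,0.0094,-0.0177],[0,0,0]],[[0,0.0094,-0.0177],[0,0,0]],[[0,0.0094,-0.0177],[0,0,0]],[[0,0.0094,-0.0177],[0,0,0]],[[0,0.0047,-0.0088],[0,0,0]]])

```text
time_s: 10.83
ee_pos: [573.8, 145.4, 139.4]
eef_rot: [0.687, 0.686, 0.17, -0.172]
wrist_force: [-0.0, -0.7, -1.9]
gripper_width: 0.678
finger_force: 43.8
```

step_arm(commands=[[[0,0.0047,-0.0088],[0,0,0]],[[0,0.0047,-0.0088],[0,0,0]],[[0,0.0047,-0.0088],[0,0,0]],[[0,0.0047,-0.0088],[0,0,0]],[[0,0.0047,-0.0088],[0,0,0]],[[0,0.0023,-0.0044],[0,0,0]],[[0,0,0],[0,0,0]]])

```text
time_s: 11.42
ee_pos: [574.0, 171.4, 91.9]
eef_rot: [0.686, 0.686, 0.17, -0.172]
wrist_force: [0.3, 0.3, -3.1]
gripper_width: 0.682
finger_force: 43.8
```

step_arm(commands=[[[0,0.0042,-0.008],[0,0,0]],[[0,0.0042,-0.008],[0,0,0]],[[0,0.0042,-0.008],[0,0,0]],[[0,0.0042,-0.008],[0,0,0]],[[0,0.0021,-0.004],[0,0,0]],[[0,0.0021,-0.004],[0,0,0]],[[0,0.0016,-0.003],[0,0,0]],[[0,0.0011,-0.002],[0,0,0]],[[0,0,0],[0,0,0]]])

```text
time_s: 12.17
ee_pos: [574.5, 195.1, 47.7]
eef_rot: [0.686, 0.686, 0.171, -0.171]
wrist_force: [-0.3, 0.2, -1.3]
gripper_width: 0.682
finger_force: 43.8
```

step_arm(commands=[[[0,0,-0.001],[0,0,0]],[[0,0,-0.001],[0,0,0]],[[0,0,-0.001],[0,0,0]],[[0,0,-0.001],[0,0,0]],[[0,0,0],[0,0,0]]])

```text
time_s: 12.58
ee_pos: [574.6, 194.8, 43.9]
eef_rot: [0.686, 0.686, 0.171, -0.171]
wrist_force: [0.2, -0.8, -2.1]
gripper_width: 0.685
finger_force: 43.8
```

step_arm(commands=[[[0,0,-0.001],[0,0,0]],[[0,0,-0.001],[0,0,0]],[[0,0,0],[0,0,0]]])

```text
time_s: 12.83
ee_pos: [574.5, 194.9, 41.8]
eef_rot: [0.686, 0.686, 0.171, -0.171]
wrist_force: [-0.6, -0.6, -1.0]
gripper_width: 0.684
finger_force: 43.8
```

step_arm(commands=[[[0,0,-0.001],[0,0,0]],[[0,0,-0.001],[0,0,0]],[[0,0,-0.001],[0,0,0]],[[0,0,-0.001],[0,0,0]],[[0,0,0],[0,0,0]]])

```text
time_s: 13.25
ee_pos: [574.5, 194.9, 37.7]
eef_rot: [0.686, 0.686, 0.171, -0.171]
wrist_force: [-0.0, -0.1, -2.2]
gripper_width: 0.679
finger_force: 43.8
```

step_arm(commands=[[[0,0,-0.0005],[0,0,0]],[[0,0,-0.0005],[0,0,0]],[[0,0,-0.0005],[0,0,0]],[[0,0,0],[0,0,0]]])

```text
time_s: 13.58
ee_pos: [574.6, 194.9, 36.4]
eef_rot: [0.686, 0.686, 0.171, -0.171]
wrist_force: [0.3, 0.3, -2.6]
gripper_width: 0.683
finger_force: 43.8
```

step_arm(commands=[[[0,0,-0.0005],[0,0,0]],[[0,0,-0.0005],[0,0,0]],[[0,0,-0.0005],[0,0,0]],[[0,0,0],[0,0,0]]])

```text
time_s: 13.92
ee_pos: [574.6, 194.9, 34.9]
eef_rot: [0.686, 0.686, 0.171, -0.171]
wrist_force: [-0.4, 0.0, -1.2]
gripper_width: 0.683
finger_force: 43.8
```

step_arm(commands=[[[0,0,-0.0005],[0,0,0]],[[0,0,-0.0005],[0,0,0]],[[0,0,0],[0,0,0]]])

```text
time_s: 14.17
ee_pos: [574.6, 194.9, 33.9]
eef_rot: [0.686, 0.686, 0.171, -0.171]
wrist_force: [0.0, 0.7, -1.0]
gripper_width: 0.679
finger_force: 43.8
```

step_arm(commands=[[[0,0,-0.0005],[0,0,0]],[[0,0,-0.0005],[0,0,0]],[[0,0,0],[0,0,0]]])

```text
time_s: 14.42
ee_pos: [574.6, 194.9, 32.9]
eef_rot: [0.686, 0.686, 0.171, -0.171]
wrist_force: [0.3, -0.7, -1.1]
gripper_width: 0.679
finger_force: 43.8
```

step_arm(commands=[[[0,0,-0.0005],[0,0,0]],[[0,0,-0.0005],[0,0,0]],[[0,0,0],[0,0,0]]])

```text
time_s: 14.67
ee_pos: [574.7, 195.1, 32.4]
eef_rot: [0.686, 0.686, 0.171, -0.171]
wrist_force: [-1.0, -0.5, 3.2]
gripper_width: 0.686
finger_force: 44.2
```

step_arm(commands=[[[0,0,-0.0005],[0,0,0]],[[0,0,-0.0005],[0,0,0]],[[0,0,0],[0,0,0]]])

```text
time_s: 14.92
ee_pos: [574.7, 195.3, 32.2]
eef_rot: [0.686, 0.686, 0.172, -0.171]
wrist_force: [-4.5, -0.9, 11.4]
gripper_width: 0.683
finger_force: 44.9
```

The ball has touched the floor. I'll ease off slightly and open gently.

step_arm(commands=[[[0,0,0.0005],[0,0,0]],[[0,0,0.0005],[0,0,0]],[[0,0,0],[0,0,0]]], force=20)

```text
time_s: 15.17
ee_pos: [574.7, 195.0, 32.3]
eef_rot: [0.686, 0.686, 0.171, -0.171]
wrist_force: [-2.0, -0.1, 4.5]
gripper_width: 0.682
finger_force: 44.1
```

step_arm(commands=[[[0,0,0],[0,0,0]],[[0,0,0],[0,0,0]],[[0,0,0],[0,0,0]]], gripper=0.76)

```text
time_s: 15.42
ee_pos: [574.6, 194.9, 31.7]
eef_rot: [0.686, 0.686, 0.171, -0.171]
wrist_force: [0.5, -1.0, 0.8]
gripper_width: 0.757
finger_force: 0.0
```

step_arm(commands=[[[0,0,0],[0,0,0]],[[0,0,0],[0,0,0]],[[0,0,0],[0,0,0]],[[0,0,0],[0,0,0]]], gripper=1.0)

```text
time_s: 15.75
ee_pos: [574.6, 194.9, 31.9]
eef_rot: [0.686, 0.686, 0.171, -0.171]
wrist_force: [1.2, 0.3, -0.1]
gripper_width: 0.998
finger_force: 0.0
```

step_arm(commands=[[[0,-0.0023,0.0044],[0,0,0]],[[0,-0.0047,0.0088],[0,0,0]],[[0,-0.007,0.0132],[0,0,0]],[[0,-0.0094,0.0177],[0,0,0]],[[0,-0.0117,0.0221],[0,0,0]],[[0,-0.0141,0.0265],[0,0,0]],[[0,-0.0141,0.0265],[0,0,0]],[[0,-0.0141,0.0265],[0,0,0]],[[0,-0.0141,0.0265],[0,0,0]],[[0,-0.0141,0.0265],[0,0,0]]])

```text
time_s: 16.58
ee_pos: [574.2, 88.4, 233.1]
eef_rot: [0.686, 0.686, 0.171, -0.171]
wrist_force: [1.3, -0.3, -0.6]
gripper_width: 0.998
finger_force: 0.0
```

step_arm(commands=[[[0,-0.0141,0.0265],[0,0,0]],[[0,-0.0141,0.0265],[0,0,0]],[[0,-0.0141,0.0265],[0,0,0]],[[0,-0.0141,0.0265],[0,0,0]],[[0,0,0],[0,0,0]],[[0,0,0],[0,0,0]]], gripper=0.6)

```text
time_s: 17.08
ee_pos: [574.9, 31.8, 338.6]
eef_rot: [0.686, 0.686, 0.172, -0.169]
wrist_force: [0.1, 0.7, -1.2]
gripper_width: 0.602
finger_force: 0.0
```

```bash
python3 - <<'E'
from h import *
b=snap('top','t5');a=snap('side','s5');st=bot.read_state();print(st['ee_pos'],st['wrist_force'])
c=lambda s,x,y,w,h,k:cv2.resize(s['pixels'][y:y+h,x:x+w],None,fx=k,fy=k,interpolation=cv2.INTER_CUBIC)
cv2.imwrite('pics/c5.png',np.hstack([c(a,140,120,100,180,3),c(b,130,90,120,180,3)]))
E
```

```text
[574.29898311  32.84937813 336.57868198] [-0.10049122  0.5819076   0.21868231]
```

View pics/c5.png

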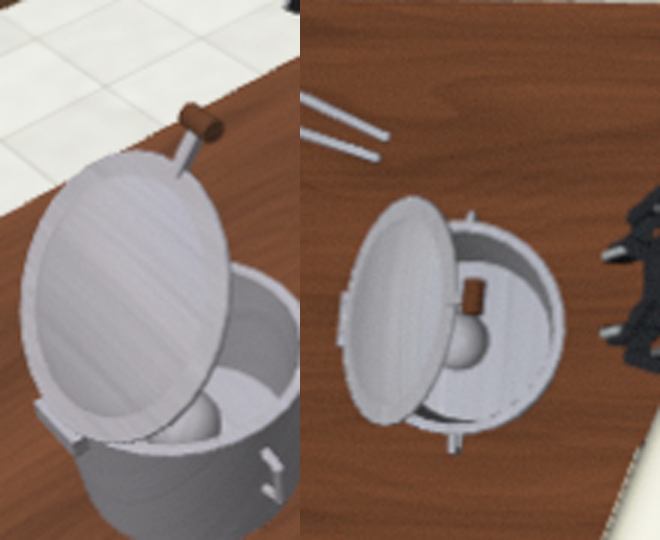

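The ball rests on the bucket floor (left half ~(185,420), right half ~(462,342)), and the lid is still open. I'll straighten the tool, go above the handle and grip it where I released it.

step_arm(commands=[[[0,0,0.015],[-5.6,0,0]],[[0,0,0.015],[-5.6,0,0]],[[0,0.01,0],[-5.6,0,0]],[[0,0.02,0],[-5.6,0,0]],[[0,0.03,0],[-5.6,0,0]],[[0.001,0.03,0],[0,0,0]],[[0.001,0.014,0],[0,0,0]],[[0,0,0],[0,0,0]],[[0,0,0],[0,0,0]]])

```text
time_s: 17.93
ee_pos: [576.3, 137.7, 365.8]
eef_rot: [0.706, 0.708, -0.001, -0.001]
wrist_force: [-0.2, 0.4, 0.6]
gripper_width: 0.601
finger_force: 0.0
```

step_arm(commands=[[[0,0,-0.012],[0,0,0]],[[0,0,-0.012],[0,0,0]],[[0,0,-0.012],[0,0,0]],[[0,0,-0.012],[0,0,0]],[[0,0,-0.012],[0,0,0]],[[0,0,-0.008],[0,0,0]],[[0,0,0],[0,0,0]],[[0,0,0],[0,0,0]]])

```text
time_s: 18.6
ee_pos: [576.5, 135.9, 298.6]
eef_rot: [0.708, 0.707, -0.0, -0.0]
wrist_force: [-0.4, 0.8, 0.9]
gripper_width: 0.601
finger_force: 0.0
```

step_arm(commands=[[[0,0,0],[0,0,0]],[[0,0,0],[0,0,0]],[[0,0,0],[0,0,0]],[[0,0,0],[0,0,0]],[[0,0,0],[0,0,0]],[[0,0,0],[0,0,0]]], gripper=0.0, force=30)

```text
time_s: 19.1
ee_pos: [576.6, 136.5, 299.5]
eef_rot: [0.707, 0.707, 0.0, 0.001]
wrist_force: [-2.7, -4.1, 5.3]
gripper_width: 0.319
finger_force: 30.0
```

```bash
python3 - <<'E'
import numpy as np
th=np.linspace(.885,0,41);y=-232*np.cos(th)+6*np.sin(th);z=232*np.sin(th)+6*np.cos(th)
print([(round(a,1),round(b,1)) for a,b in zip(np.diff(y),np.diff(z))])
print(z[[0,10,20,30,40]]-z[0],y[[0,10,20,30,40]]-y[0])
E
```

```text
[(np.float64(-4.0), np.float64(-3.2)), (np.float64(-3.9), np.float64(-3.3)), (np.float64(-3.9), np.float64(-3.4)), (np.float64(-3.8), np.float64(-3.5)), (np.float64(-3.7), np.float64(-3.5)), (np.float64(-3.6), np.float64(-3.6)), (np.float64(-3.6), np.float64(-3.7)), (np.float64(-3.5), np.float64(-3.8)), (np.float64(-3.4), np.float64(-3.9)), (np.float64(-3.3), np.float64(-3.9)), (np.float64(-3.2), np.float64(-4.0)), (np.float64(-3.1), np.float64(-4.1)), (np.float64(-3.0), np.float64(-4.1)), (np.float64(-3.0), np.float64(-4.2)), (np.float64(-2.9), np.float64(-4.3)), (np.float64(-2.8), np.float64(-4.3)), (np.float64(-2.7), np.float64(-4.4)), (np.float64(-2.6), np.float64(-4.4)), (np.float64(-2.5), np.float64(-4.5)), (np.float64(-2.4), np.float64(-4.6)), (np.float64(-2.3), np.float64(-4.6)), (np.float64(-2.2), np.float64(-4.7)), (np.float64(-2.1), np.float64(-4.7)), (np.float64(-2.0), np.float64(-4.7)), (np.float64(-1.9), np.float64(-4.8)), (np.float64(-1.7), np.float64(-4.8)), (np.float64(-1.6), np.float64(-4.9)), (np.float64(-1.5), np.float64(-4.9)), (np.float64(-1.4), np.float64(-4.9)), (np.float64(-1.3), np.float64(-5.0)), (np.float64(-1.2), np.float64(-5.0)), (np.float64(-1.1), np.float64(-5.0)), (np.float64(-1.0), np.float64(-5.0)), (np.float64(-0.9), np.float64(-5.1)), (np.float64(-0.8), np.float64(-5.1)), (np.float64(-0.6), np.float64(-5.1)), (np.float64(-0.5), np.float64(-5.1)), (np.float64(-0.4), np.float64(-5.1)), (np.float64(-0.3), np.float64(-5.1)), (np.float64(-0.2), np.float64(-5.1))]
[   0.          -35.69248792  -78.58350759 -126.58202744 -177.34801402] [  0.         -36.76737417 -64.8058108  -82.74837442 -89.72032558]
```

step_arm(commands=[[[0,-0.004,-0.0032],[0,0,0]],[[0,-0.0039,-0.0033],[0,0,0]],[[0,-0.0039,-0.0034],[0,0,0]],[[0,-0.0038,-0.0035],[0,0,0]],[[0,-0.0037,-0.0035],[0,0,0]],[[0,-0.0036,-0.0036],[0,0,0]],[[0,-0.0036,-0.0037],[0,0,0]],[[0,-0.0035,-0.0038],[0,0,0]],[[0,-0.0034,-0.0039],[0,0,0]],[[0,-0.0033,-0.0039],[0,0,0]]])

```text
time_s: 19.93
ee_pos: [575.2, 99.7, 263.5]
eef_rot: [0.707, 0.707, -0.001, -0.0]
wrist_force: [-10.8, -4.9, 6.9]
gripper_width: 0.316
finger_force: 31.1
```

step_arm(commands=[[[0,-0.0032,-0.004],[0,0,0]],[[0,-0.0031,-0.0041],[0,0,0]],[[0,-0.003,-0.0041],[0,0,0]],[[0,-0.003,-0.0042],[0,0,0]],[[0,-0.0029,-0.0043],[0,0,0]],[[0,-0.0028,-0.0043],[0,0,0]],[[0,-0.0027,-0.0044],[0,0,0]],[[0,-0.0026,-0.0044],[0,0,0]],[[0,-0.0025,-0.0045],[0,0,0]],[[0,-0.0024,-0.0046],[0,0,0]]])

```text
time_s: 20.77
ee_pos: [574.0, 71.5, 219.8]
eef_rot: [0.707, 0.707, -0.002, -0.001]
wrist_force: [-14.4, -4.6, 4.9]
gripper_width: 0.322
finger_force: 32.2
```

step_arm(commands=[[[-0.0006,-0.0023,-0.0046],[0,0,0]],[[-0.0006,-0.0022,-0.0047],[0,0,0]],[[-0.0006,-0.0021,-0.0047],[0,0,0]],[[-0.0006,-0.002,-0.0047],[0,0,0]],[[-0.0006,-0.0019,-0.0048],[0,0,0]],[[0,-0.0017,-0.0048],[0,0,0]],[[0,-0.0016,-0.0049],[0,0,0]],[[0,-0.0015,-0.0049],[0,0,0]],[[0,-0.0014,-0.0049],[0,0,0]],[[0,-0.0013,-0.005],[0,0,0]]])

```text
time_s: 21.6
ee_pos: [573.2, 53.5, 171.7]
eef_rot: [0.707, 0.707, -0.001, 0.0]
wrist_force: [-5.3, -5.2, 3.1]
gripper_width: 0.324
finger_force: 32.2
```

step_arm(commands=[[[0,-0.0012,-0.005],[0,0,0]],[[0,-0.0011,-0.005],[0,0,0]],[[0,-0.001,-0.005],[0,0,0]],[[0,-0.0009,-0.0051],[0,0,0]],[[0,-0.0008,-0.0051],[0,0,0]],[[0,-0.0006,-0.0051],[0,0,0]],[[0,-0.0003,-0.0025],[0,0,0]],[[0,-0.0003,-0.0025],[0,0,0]]])

```text
time_s: 22.27
ee_pos: [572.9, 47.4, 136.1]
eef_rot: [0.707, 0.707, -0.001, -0.0]
wrist_force: [-5.1, -4.2, 2.5]
gripper_width: 0.321
finger_force: 32.5
```

step_arm(commands=[[[0,0,-0.002],[0,0,0]],[[0,0,-0.002],[0,0,0]],[[0,0,-0.002],[0,0,0]],[[0,0,-0.002],[0,0,0]],[[0,0,-0.0015],[0,0,0]],[[0,0,-0.0015],[0,0,0]],[[0,0,0],[0,0,0]]])

```text
time_s: 22.85
ee_pos: [572.8, 46.8, 125.0]
eef_rot: [0.707, 0.707, -0.001, -0.0]
wrist_force: [-4.7, -8.1, -0.6]
gripper_width: 0.327
finger_force: 32.2
```

step_arm(commands=[[[0,0,-0.001],[0,0,0]],[[0,0,-0.001],[0,0,0]],[[0,0,-0.001],[0,0,0]],[[0,0,0],[0,0,0]]])

```text
time_s: 23.18
ee_pos: [572.8, 46.7, 122.1]
eef_rot: [0.707, 0.707, -0.001, 0.0]
wrist_force: [-4.1, -7.9, 0.9]
gripper_width: 0.327
finger_force: 32.3
```

step_arm(commands=[[[0,0,-0.001],[0,0,0]],[[0,0,-0.001],[0,0,0]],[[0,0,0],[0,0,0]]])

```text
time_s: 23.43
ee_pos: [572.8, 46.7, 120.1]
eef_rot: [0.707, 0.707, -0.001, 0.0]
wrist_force: [-4.5, -8.6, 0.8]
gripper_width: 0.322
finger_force: 32.3
```

step_arm(commands=[[[0,0,-0.001],[0,0,0]],[[0,0,-0.001],[0,0,0]],[[0,0,0],[0,0,0]]])

```text
time_s: 23.68
ee_pos: [572.8, 46.7, 118.1]
eef_rot: [0.707, 0.707, -0.001, 0.0]
wrist_force: [-5.8, -8.7, 0.4]
gripper_width: 0.324
finger_force: 32.3
```

step_arm(commands=[[[0,0,-0.001],[0,0,0]],[[0,0,-0.001],[0,0,0]],[[0,0,0],[0,0,0]]])

```text
time_s: 23.93
ee_pos: [572.8, 46.7, 116.6]
eef_rot: [0.707, 0.707, -0.001, 0.0]
wrist_force: [-6.1, -7.9, 4.8]
gripper_width: 0.323
finger_force: 32.7
```

```bash
python3 - <<'E'
from h import *
a=snap('side','s6');st=bot.read_state();print(st['ee_pos'],st['wrist_force'])
c=lambda s,x,y,w,h,k:cv2.resize(s['pixels'][y:y+h,x:x+w],None,fx=k,fy=k,interpolation=cv2.INTER_CUBIC)
cv2.imwrite('pics/c6.png',c(a,140,160,150,150,4))
for th in(0,.03,.06):
  print(th,[(proj(a,[573-.0,280-232*np.cos(th),136+232*np.sin(th)])[0]-[140,160])*4])
E
```

```text
[572.82162377  46.7564449  116.58490191] [-5.92800124 -8.34795715  6.13370302]
0 [array([414.80593713, 184.21734395])]
0.03 [array([414.40654258, 175.53380217])]
0.06 [array([413.74226443, 166.94531253])]
```

View pics/c6.png

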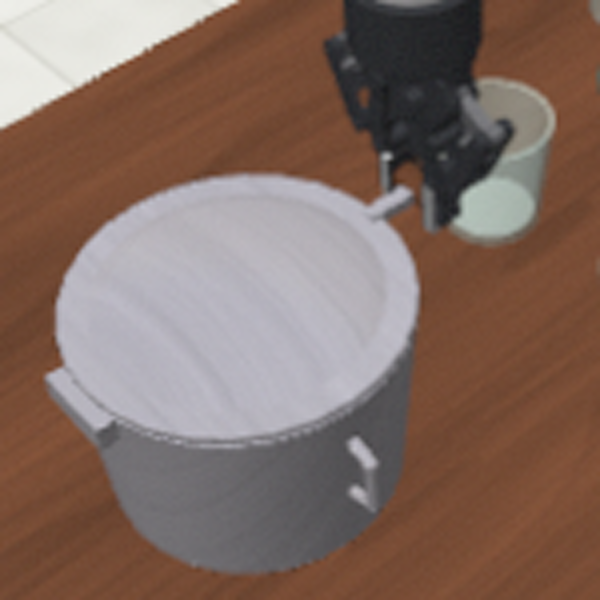

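The lid looks shut on the rim, and the force began rising at z ≈ 116.6. I'll press a little more to be sure.

step_arm(commands=[[[0,0,-0.001],[0,0,0]],[[0,0,0],[0,0,0]]])

```text
time_s: 24.15
ee_pos: [572.9, 46.7, 116.4]
eef_rot: [0.707, 0.707, -0.001, 0.001]
wrist_force: [-9.5, -8.5, 11.8]
gripper_width: 0.321
finger_force: 33.4
```

step_arm(commands=[[[0,0,-0.0005],[0,0,0]],[[0,0,0],[0,0,0]]])

```text
time_s: 24.32
ee_pos: [572.9, 46.7, 116.4]
eef_rot: [0.707, 0.707, -0.001, 0.001]
wrist_force: [-10.2, -8.7, 15.6]
gripper_width: 0.326
finger_force: 33.8
```

step_arm(commands=[[[0,0,0],[0,0,0]],[[0,0,0],[0,0,0]],[[0,0,0],[0,0,0]],[[0,0,0],[0,0,0]]], gripper=0.7)

```text
time_s: 24.65
ee_pos: [573.8, 48.1, 114.9]
eef_rot: [0.707, 0.707, 0.0, -0.0]
wrist_force: [0.4, 0.1, -0.1]
gripper_width: 0.699
finger_force: 0.0
```

step_arm(commands=[[[0,0,0.01],[0,0,0]],[[0,0,0.015],[0,0,0]],[[0,0,0.02],[0,0,0]],[[0,-0.01,0.025],[0,0,0]],[[0,-0.02,0.03],[0,0,0]],[[-0.02,-0.03,0.02],[0,0,0]],[[-0.02,-0.03,0.01],[0,0,0]],[[-0.02,-0.03,0],[0,0,0]],[[-0.01,-0.02,0],[0,0,0]],[[0,0,0],[0,0,0]]])

```text
time_s: 25.48
ee_pos: [502.1, -95.0, 246.5]
eef_rot: [0.708, 0.706, -0.0, 0.001]
wrist_force: [0.2, 0.3, -0.3]
gripper_width: 0.701
finger_force: 0.0
```

```bash
python3 - <<'E'
from h import *
b=snap('top','t7');a=snap('side','s7');st=bot.read_state();print(st['ee_pos'],st['wrist_force'])
c=lambda s,x,y,w,h,k:cv2.resize(s['pixels'][y:y+h,x:x+w],None,fx=k,fy=k,interpolation=cv2.INTER_CUBIC)
cv2.imwrite('pics/c7.png',c(a,140,120,200,150,4))
d=proj(a,[573,48,136])[0];print((d-[140,120])*4)
E
```

```text
[503.50563346 -92.74587368 245.97822161] [-0.15071746  0.07093408  0.59453272]
[414.80593713 344.21734395]
```

View pics/c7.png

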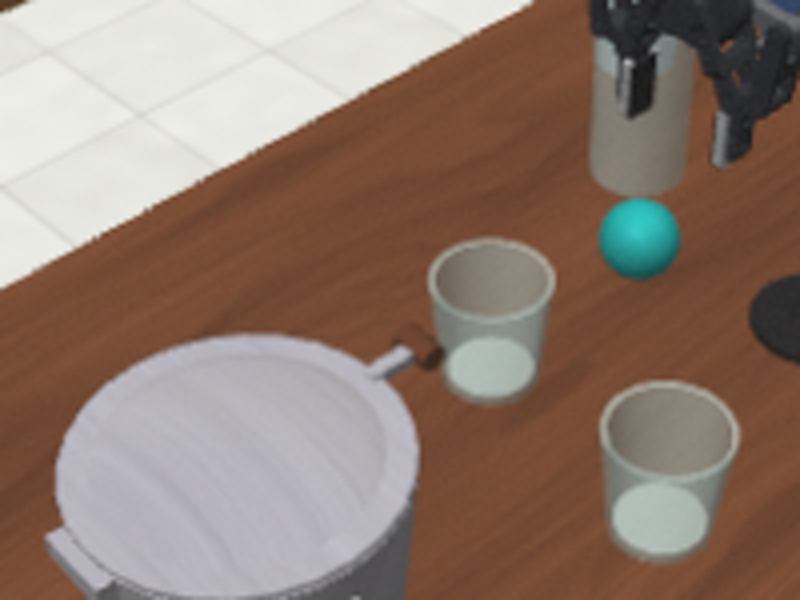

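The lid is shut: the handle is at (418,347) and the projected shut position is (415,344). The tumblers and bottle stand in place, and the arm is clear of everything.

```bash
python3 -c "
from station import bot
print(bot.job_done())"
```

```text
the job is handed in; nothing more can be done
None
```

I set the steel ball gently on the bucket floor, shut the lid fully without slamming it, left the tumblers and rum bottle undisturbed, and handed the job in at about 25.6 s of the 67 s allowed.

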